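Clear the hinge-template jig board and load its template plates

ROBOT

A 6-joint arm with a two-finger parallel gripper is mounted at the origin on a cart in front of the work surface, level with it; the furniture and walls round the work are solid. World frame = base frame: x ahead of the robot, y to its left, z up, the work surface at z = 0. Lengths are in m, angles in rad, forces in N, time in s.
With the tool pointing down it reaches from about 0.375 to 0.9 m from the base axis. Payload 3.1 kg.
Tool frame: the origin (TCP) lies midway between the tips of the shut fingers; the grasp point (between the pads) lies 19 mm behind it; z points along the fingers, x is the direction in which the jaws open and shut, and the axes are right-handed (so a half turn about z gives the same grasp; the last joint's range is limited). The gripper opens to 85 mm and grips with 20 to 120 N. Pads are 22 mm wide; open, the fingers measure 114 mm over their backs; the gripper's body (76 mm by 85 mm) begins 54 mm behind the grasp point. The pads swing forward as they close: fully open they stand 13 mm farther back than shut.
Start: joints at [1.167, 0.527, 1.433, -0, 1.181, -0.178], TCP at [0.139, 0.609, 0.231] pointing down, gripper open.
Joint ranges: [-3.08, 3.08], [-0.75, 2.2], [0.22, 2.44], [-1.43, 4.57], [0, 2.65], [-2.85, 2.85]. Speed limits (rad/s): [2.79, 2.79, 3.14, 3.14, 3.14, 3.14].

INTERFACE

Orientations are given as a unit quaternion [x, y, z, w].
In Python, from station import * gives the robot as it stands.
- The arm moves only by the tool servo_tool, never from a script. Its argument "targets" is a list of rows, each a list of 6 numbers: the shift along the tool's x, y, z in mm, then the turn, a rotation vector about the tool's x, y, z in degrees. A call has 1 to 10 rows; each row is the pose to reach, as a shift and turn from the pose commanded when the call began, along the tool's axes at that moment; what a row does not reach only later rows make up. A row lasts 1/8 s, in which the tool goes at most 62.5 mm and 10.7 degrees, less where a joint would pass 70% of its speed; a pose out of reach is approached as far as the arm can. A call with a gripper value outside its range is refused whole. "gripper" is the finger opening in mm, from 0 to 85.4, set as the call begins (left out, the last holds). The fingers move at their own pace and stop on an object; "newtons" is the grip in N (left out, the last holds). Time passes only in rows, so rows that repeat a pose let the fingers close. It gives the time, the measured TCP pose, the force and the opening at its end, in the units of the state.
- sense(): the state, without advancing time (a new reading comes with each control period).
- snapshot(name): name is "scene" or "top"; returns a dict with "color" (420x560x3 uint8, red, green, blue), "vfov" (degrees; the focal length in pixels is half the picture's height over the tangent of half this angle, whatever the lens; pixels are square), "cx", "cy" (the principal point, pixels), "R" (3x3) and "t" (3): a world point X has camera coordinates R X + t. Camera axes: x right, y down, z forward; pixel columns grow to the right and rows downward; lengths in m; the calibration is good to about 2 mm. A picture is of the moment at which its call begins. There is no depth.
- sign_off(): hands the job in, once; it reports no verdict.
The state is a dict: "t": time; "q": joint angles; "qd": joint speeds; "tau": joint torques, N m; "tcp_pos": TCP position; "tool_rot": TCP orientation; "force": force on the tool from outside, world axes, zero at the start; "ft_torque": the same for the moment, N m; "finger_gap": opening from 0.0 (shut) to 1.0 (fully open).
Only numpy, scipy, OpenCV 4.12 (cv2) and the standard library are available. Lean on these libraries where they do the work, as an engineer would, in place of code of your own. Each camera call takes 0.05 s, during which the arm holds its last target. There are 200 camera calls.

TASK

Make the jig board ready: with the cork sanding block held in the gripper, wipe all the loose wooden slivers off the deck into the grey catch tray at its near end (do not pick at the slivers with the fingers), then lay the block flat back on its black mat. After that, slide each white template plate that is there in low over the deck (a finger's width above it) from the open side until its hole comes over the pin of its own colour, and let it drop so that it lies flat on the deck and square with it, its body pointing away from the row of pins towards the open side; never lower a plate onto its pin from high above.

Things in the scene. Friction and masses are not known exactly. Their poses are not given: they have to be found in the camera images.
- deck_top (a point): Centre of the jig board's plywood deck, on its upper face, 30 mm above the table; fixed. Deck 240 mm (own x) by 200 mm (own y). Three pins stand at y = +70 mm, x = -75, 0, +75 mm (colours change places). Slivers lie round y = -40 mm, x = -110 to +60 mm; nothing stands on that half. The y = -100 mm side is the open side, unfenced; plates are slid in from there towards +y.
- catch_tray (a point): Centre of the floor of the grey catch tray at the deck's x = -120 mm end (nearest the robot), 3 mm above the table, deck's axes; fixed. Inside 113 mm (x) by 194 mm (y). Side walls 28 mm high, wall at x = -56 mm (farthest from the deck) 42 mm high; no wall towards the deck, so slivers pushed over its end drop 27 mm into it.
- scraper_center (a point): Centre of the cork sanding block, 63 mm (own x) by 113 mm (own y) by 34 mm high, 0.12 kg, this point 17 mm above its underside. Starts flat on the parking mat. Gripped across its 63 mm; hold it by the upper 20 mm so that the finger tips stay above the 8 mm thick slivers. Used as the scraper, long side across the stroke, it clears a 113 mm wide strip.
- park_mat_top (a point): Centre of the upper face of the thin black rubber parking mat of the sanding block, 130 mm (own x) by 90 mm (own y), 3 mm thick, fixed to the table.
- plate_red_grip (a point): Centre of the red grip block (24 mm own x, 44 mm own y, 38 mm high) amid a white template plate of 64 mm (own x) by 120 mm (own y) by 8 mm, 0.16 kg. Point is 27 mm above the plate's underside, grip top 46 mm. Round 18 mm pin hole 43 mm towards own +y, between two red stripes; a plain window 43 mm towards own -y. Starts flat on the table; may be absent.
- plate_red_hole (a point): Centre of the pin hole of the red plate at its underside, same axes. On the deck the plate lies with own +y along the deck's +y.
- pin_red_foot (a point): Foot of the steel locating pin on a red disc (40 mm wide), on the deck's upper face. The pin is fixed, 14 mm thick, 9 mm tall, with a tapered top; the red plate's hole has 2 mm of play round it.
- plate_yellow_grip (a point): Centre of the yellow grip block (24 mm own x, 44 mm own y, 38 mm high) amid a white template plate of 64 mm (own x) by 120 mm (own y) by 8 mm, 0.16 kg. Point is 27 mm above the plate's underside, grip top 46 mm. Round 18 mm pin hole 43 mm towards own +y, between two yellow stripes; a plain window 43 mm towards own -y. Starts flat on the table; may be absent.
- plate_yellow_hole (a point): Centre of the pin hole of the yellow plate at its underside, same axes. On the deck the plate lies with own +y along the deck's +y.
- pin_yellow_foot (a point): Foot of the steel locating pin on a yellow disc (40 mm wide), on the deck's upper face. The pin is fixed, 14 mm thick, 9 mm tall, with a tapered top; the yellow plate's hole has 2 mm of play round it.
- plate_blue_grip (a point): Centre of the blue grip block (24 mm own x, 44 mm own y, 38 mm high) amid a white template plate of 64 mm (own x) by 120 mm (own y) by 8 mm, 0.16 kg. Point is 27 mm above the plate's underside, grip top 46 mm. Round 18 mm pin hole 43 mm towards own +y, between two blue stripes; a plain window 43 mm towards own -y. Starts flat on the table; may be absent.
- plate_blue_hole (a point): Centre of the pin hole of the blue plate at its underside, same axes. On the deck the plate lies with own +y along the deck's +y.
- pin_blue_foot (a point): Foot of the steel locating pin on a blue disc (40 mm wide), on the deck's upper face. The pin is fixed, 14 mm thick, 9 mm tall, with a tapered top; the blue plate's hole has 2 mm of play round it.
- chip_0_center (a point): Centre of a loose wooden sliver, 18 mm (own x) by 60 mm (own y) by 8 mm thick, 15 g, that lies flat on the deck, roughly across it, at the start. May be absent.
- chip_1_center (a point): Centre of a loose wooden sliver, 18 mm (own x) by 60 mm (own y) by 8 mm thick, 15 g, that lies flat on the deck, roughly across it, at the start. May be absent.
- chip_2_center (a point): Centre of a loose wooden sliver, 18 mm (own x) by 60 mm (own y) by 8 mm thick, 15 g, that lies flat on the deck, roughly across it, at the start. May be absent.
- chip_3_center (a point): Centre of a loose wooden sliver, 18 mm (own x) by 60 mm (own y) by 8 mm thick, 15 g, that lies flat on the deck, roughly across it, at the start. May be absent.
Mind the look-alikes: they are no part of the job. Leave any orange look-alike of the part that bears chip_1_center alone.

How it is judged:
On the way, in this order (a step that is already met when the one before it is completed fails the run):
1. all slivers have been wiped into the catch tray, the sanding block being at the tray end of the deck (x of chip_0_center in the frame of catch_tray between -0.06 and 0.06 m and y of chip_0_center in the frame of catch_tray between -0.1 and 0.1 m and z of each of chip_0_center, chip_1_center, chip_2_center, chip_3_center in the frame of catch_tray below 0.027 m and x of chip_1_center in the frame of catch_tray between -0.06 and 0.06 m and y of chip_1_center in the frame of catch_tray between -0.1 and 0.1 m and x of chip_2_center in the frame of catch_tray between -0.06 and 0.06 m and y of chip_2_center in the frame of catch_tray between -0.1 and 0.1 m and x of chip_3_center in the frame of catch_tray between -0.06 and 0.06 m and y of chip_3_center in the frame of catch_tray between -0.1 and 0.1 m and x of scraper_center in the frame of deck_top between -0.23 and -0.06 m and y of scraper_center in the frame of deck_top between -0.13 and 0.09 m and z of scraper_center in the frame of deck_top below 0.05 m), for 0.1 s.
2. the sanding block lies flat on its mat again, let go (horizontal distance between scraper_center and park_mat_top below 0.035 m and z of scraper_center in the frame of park_mat_top below 0.02 m and angle between scraper_center's own z axis and vertical below 0.1 rad and contact force between the fingers and scraper below 0.1 N), for 0.2 s.
3. every plate lies flat over its pin (horizontal distance between plate_red_hole and pin_red_foot below 0.004 m and z of each of plate_red_hole, plate_yellow_hole, plate_blue_hole in the frame of deck_top below 0.003 m and angle between each of plate_red_hole, plate_yellow_hole, plate_blue_hole's own z axis and vertical below 0.06 rad and angle between the y axis of each of plate_red_hole, plate_yellow_hole, plate_blue_hole and the y axis of deck_top, either way round below 0.17 rad and y of each of plate_red_grip, plate_yellow_grip, plate_blue_grip in the frame of deck_top below 0.06 m and horizontal distance between plate_yellow_hole and pin_yellow_foot below 0.004 m and horizontal distance between plate_blue_hole and pin_blue_foot below 0.004 m), for 0.2 s.
At the end, for the whole second after the job is handed in: Slivers all in the tray, below deck level; block flat on its mat, within 35 mm of its centre; each plate: hole within 4 mm of its pin, flat on the deck (3 mm, 3 degrees), square with it (10 degrees), grip on the open side of the pins (all of step 3 and x of chip_0_center in the frame of catch_tray between -0.06 and 0.06 m and y of chip_0_center in the frame of catch_tray between -0.1 and 0.1 m and z of each of chip_0_center, chip_1_center, chip_2_center, chip_3_center in the frame of catch_tray below 0.027 m and x of chip_1_center in the frame of catch_tray between -0.06 and 0.06 m and y of chip_1_center in the frame of catch_tray between -0.1 and 0.1 m and x of chip_2_center in the frame of catch_tray between -0.06 and 0.06 m and y of chip_2_center in the frame of catch_tray between -0.1 and 0.1 m and x of chip_3_center in the frame of catch_tray between -0.06 and 0.06 m and y of chip_3_center in the frame of catch_tray between -0.1 and 0.1 m and horizontal distance between scraper_center and park_mat_top below 0.035 m and z of scraper_center in the frame of park_mat_top below 0.02 m and angle between scraper_center's own z axis and vertical below 0.1 rad); the robot touches nothing.
It fails at once if the red plate is held more than 35 mm above the deck with its hole within 30 mm of its pin (seen from above) (horizontal distance between plate_red_hole and pin_red_foot below 0.03 m and z of plate_red_hole in the frame of deck_top above 0.035 m).
It fails at once if the yellow plate is held more than 35 mm above the deck with its hole within 30 mm of its pin (seen from above) (horizontal distance between plate_yellow_hole and pin_yellow_foot below 0.03 m and z of plate_yellow_hole in the frame of deck_top above 0.035 m).
It fails at once if the blue plate is held more than 35 mm above the deck with its hole within 30 mm of its pin (seen from above) (horizontal distance between plate_blue_hole and pin_blue_foot below 0.03 m and z of plate_blue_hole in the frame of deck_top above 0.035 m).
It fails at once if the fingers grip or press a sliver (more than 2 N) (contact force between the fingers and chip_0 above 2 N or contact force between the fingers and chip_1 above 2 N or contact force between the fingers and chip_2 above 2 N or contact force between the fingers and chip_3 above 2 N).
Of chip_0, chip_1, chip_2, chip_3 only 2 to 4 are there at a start; the rules pass over those that are not, and their reading is None.
Of plate_red, plate_yellow, plate_blue only 2 to 3 are there at a start; the rules pass over those that are not, and their reading is None.
At some moment in a run one of plate_red, plate_yellow, plate_blue, scraper may be knocked a few centimetres aside while the robot is not near it.
Once in a run the grip may slacken for a moment while it holds something.
It also fails if it takes over 210 s, if anything falls off the work surface, if the arm or the gripper's body presses on something with over 40 N, if the wrist force passes 120 N, or if a joint passes its speed limit or range.

## Working session

There is one attempt and no reset: what is moved stays moved. The work goes in short steps, Python scripts to look and compute and a tool call to move; the robot and the scene stay as the last step left them, time stands still between calls to the robot, and variables do not carry over. Pictures are saved under pics/ and viewed, about 12 in all and at most 16, crops included, and the job is handed in when it is done.

Besides the shell and the picture viewer there is one more tool, called after "Call:" as name(argument=value, ...), one argument or row to a line, values as JSON. servo_tool: Moves the arm, as the interface text tells. Its arguments: {"type":"object","properties":{"targets":{"type":"array","items":{"type":"array","items":{"type":"number"}}},"gripper":{"type":"number"},"newtons":{"type":"number"}},"required":["targets"]}

```bash
ls; mkdir -p pics
python3 - <<'E'
from station import *
import cv2
s=sense(); print({k:s[k] for k in ('t','tcp_pos','tool_rot','finger_gap','force')})
for n in ("scene","top"):
    d=snapshot(n); cv2.imwrite(f"pics/{n}0.png",cv2.cvtColor(d["color"],cv2.COLOR_RGB2BGR)); print(n,d["vfov"],d["cx"],d["cy"],d["R"],d["t"])
E
```

```text
pics
{'t': 0.0, 'tcp_pos': array([0.13900841, 0.60860925, 0.23034455]), 'tool_rot': array([ 7.81938170e-01,  6.23355057e-01, -9.45324609e-04,  5.26657421e-04]), 'finger_gap': 0.9986938610101611, 'force': array([ 0.29393369, -0.61703995, -0.03661014])}
scene 48.62667922351976 283.7931411713337 204.04733997508552 [[ 0.84829506 -0.52950373  0.00461396]
 [-0.19619476 -0.32238454 -0.9260539 ]
 [ 0.49183647  0.78466171 -0.37736307]] [-0.42633627  0.15226916  0.96725413]
top 50.8947008050591 276.7229735354467 205.10683910836136 [[-0.01202336 -0.99974827 -0.01894274]
 [-0.99236555  0.01425573 -0.12250461]
 [ 0.12274382  0.0173252  -0.99228715]] [0.01007295 0.50323422 0.94161883]
```

View pics/top0.png

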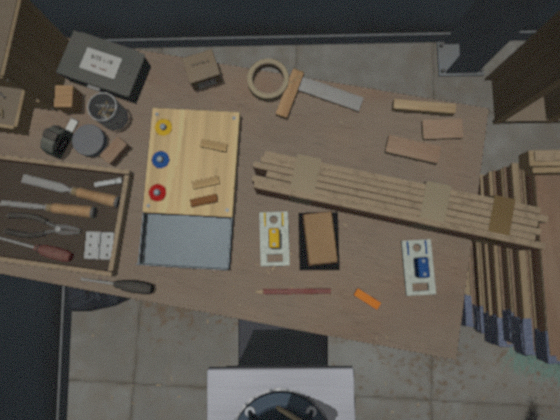

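View pics/scene0.png

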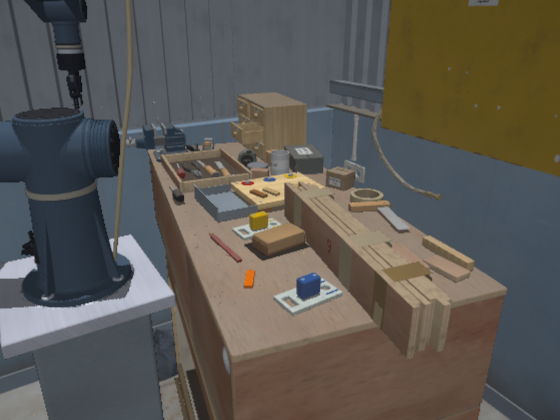

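Top view: deck with pins yellow (163,127), blue (160,159) and red (157,192), and three slivers at (214,145), (206,183) and (203,200, darker). The tray is at (186,241), the yellow plate at (274,238), the block on its mat at (320,238) and the blue plate at (420,267). There is no red plate.

What could be mistaken:
- **Slivers:** the orange look-alike at (367,298), the red pencil at (295,291) and offcuts at (425,105) and (290,92).
- **Block:** offcuts at (412,150) and (442,128).
- **Plates:** the white card at (99,245).

I'll check the choices in a close crop.

```bash
cat > h.py <<'E'
from station import *
import numpy as np, cv2
from scipy.spatial.transform import Rotation as Ro
def foc(d): return d["color"].shape[0]/2/np.tan(np.radians(d["vfov"]/2))
def ray(d,p,z):
    p=np.asarray(p,float).reshape(-1,2); f=foc(d)
    v=np.c_[(p[:,0]-d["cx"])/f,(p[:,1]-d["cy"])/f,np.ones(len(p))]@d["R"]
    c=-d["R"].T@d["t"]; return c+v*((z-c[2])/v[:,2])[:,None]
def proj(d,X):
    c=np.atleast_2d(X)@d["R"].T+d["t"]; return c[:,:2]/c[:,2:]*foc(d)+[d["cx"],d["cy"]]
def mask(d,lo,hi): return cv2.inRange(cv2.cvtColor(d["color"],cv2.COLOR_RGB2HSV),np.array(lo),np.array(hi))
def blobs(m,amin,roi=None):
    if roi:
        k=np.zeros_like(m); k[roi[1]:roi[3],roi[0]:roi[2]]=255; m=m&k
    cs,_=cv2.findContours(m,cv2.RETR_EXTERNAL,cv2.CHAIN_APPROX_NONE)
    return sorted([c for c in cs if cv2.contourArea(c)>=amin],key=cv2.contourArea,reverse=True)
def rect(d,c,z):
    """world min-area rect of contour on plane z: centre, size, angle(deg) of the long side from world x"""
    P=ray(d,c.reshape(-1,2),z)[:,:2]
    (x,y),(w,h),a=cv2.minAreaRect((P*1000).astype(np.float32))
    if w<h: w,h,a=h,w,a+90
    return round(x,1),round(y,1),round(w,1),round(h,1),round((a+90)%180-90,1)
def save(d,n,roi,s): cv2.imwrite(f"pics/{n}.png",cv2.cvtColor(cv2.resize(d["color"][roi[1]:roi[3],roi[0]:roi[2]],None,fx=s,fy=s,interpolation=cv2.INTER_CUBIC),cv2.COLOR_RGB2BGR))
def yaw():
    return Ro.from_quat(sense()["tool_rot"]).as_matrix()
E
python3 - <<'E'
from h import *
d=snapshot("top"); save(d,"crop1",(130,90,460,320),2.4)
print("tcp axes",yaw().round(3))
hsv=cv2.cvtColor(d["color"],cv2.COLOR_RGB2HSV)
for n,p in dict(mat=(305,250),block=(320,238),plate=(263,225),yel=(274,240),blue=(422,268),deck=(180,180),s1=(214,145),s2=(206,183),s3=(203,200),tray=(186,250),table=(250,170),yp=(163,122),bp=(155,158),rp=(152,192)).items(): print(n,hsv[p[1],p[0]])
for n,lo,hi,z,a in (("white",(20,0,120),(110,70,255),.008,150),("yel",(22,150,100),(32,255,255),.046,30),("blue",(105,120,50),(125,255,255),.046,30),("red",(172,120,60),(179,255,255),.03,30)):
    for c in blobs(mask(d,lo,hi),a,(130,90,460,320)): print(n,cv2.boundingRect(c),rect(d,c,z))
E
```

```text
tcp axes [[ 0.223  0.975 -0.001]
 [ 0.975 -0.223 -0.002]
 [-0.002 -0.    -1.   ]]
mat [25 37 41]
block [ 17  90 131]
plate [ 34  27 160]
yel [ 24 198 174]
blue [108 167 116]
deck [ 19  89 169]
s1 [ 19 103 144]
s2 [ 18 100 151]
s3 [ 13 145 114]
tray [101  27 130]
table [ 16  62 115]
yp [ 22 175 163]
bp [108 163 116]
rp [  0 171 142]
white (146, 215, 85, 53) (429.5, 204.5, 185.6, 108.7, 85.7)
white (402, 239, 35, 57) (365.0, -307.9, 123.1, 66.3, 2.5)
white (258, 211, 33, 56) (432.0, 11.0, 123.8, 69.4, 1.5)
white (420, 182, 31, 39) (508.9, -350.2, 86.5, 60.6, -14.4)
white (305, 90, 58, 20) (763.6, -131.2, 131.5, 30.4, 69.3)
white (292, 155, 26, 38) (576.5, -62.2, 85.2, 56.6, -15.3)
yel (155, 119, 17, 16) (681.8, 254.7, 36.0, 34.5, 89.0)
yel (269, 229, 11, 19) (430.4, 10.2, 39.6, 20.0, 3.1)
blue (153, 152, 15, 15) (607.8, 259.9, 31.8, 31.1, 1.1)
blue (417, 258, 12, 19) (364.9, -304.0, 37.8, 23.1, -0.6)
```

View pics/crop1.png

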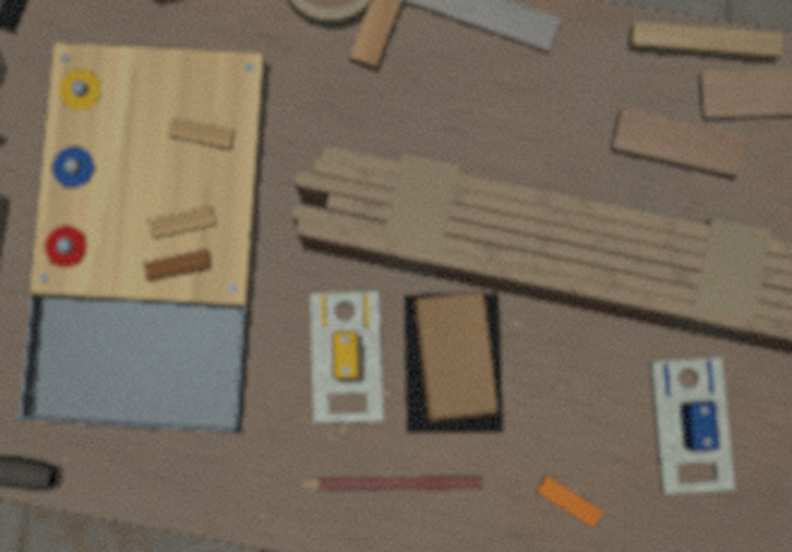

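The crop confirms the choice. Three slivers lie on the deck, at crop (201,133), (182,221) and (178,264). The orange one at (571,501) is the look-alike. The yellow and blue plates have their holes towards world +x, and the block is at (455,356) on its mat. Next: fine numbers.

```bash
cat > meas.py <<'E'
from h import *
def pins(d,roi=(140,100,245,220)):
    r={}
    for n,lo,hi in (("yellow",(20,140,90),(32,255,255)),("blue",(100,110,40),(125,255,255)),("red",(0,150,60),(8,255,255))):
        for c in blobs(mask(d,lo,hi),60,roi)[:1]:
            (u,v),_=cv2.minEnclosingCircle(c); r[n]=(ray(d,(u,v),.03)[0,:2]*1000)
    return r
if __name__=="__main__":
    d=snapshot("top"); p=pins(d)
    for n in p: print(n,p[n].round(1))
    v=p["yellow"]-p["red"]; print("len",np.linalg.norm(v),"deck x angle",np.degrees(np.arctan2(v[1],v[0])))
    m=mask(d,(10,60,90),(22,255,255))
    for c in blobs(m,300,(296,205,345,275)): print("block",rect(d,c,.034))
    m=mask(d,(0,0,0),(179,255,65))
    for c in blobs(m,300,(294,205,345,275)): print("mat",rect(d,c,.003))
    g=cv2.cvtColor(d["color"],cv2.COLOR_RGB2GRAY)
    bl=cv2.medianBlur(g,3)
    k=((bl<150)*255).astype(np.uint8)
    for c in blobs(k,80,(175,125,236,210)): print("sliver",rect(d,c,.038),cv2.boundingRect(c))
    for n,u in (("tcp",sense()["tcp_pos"]),): print(n,u)
    c=ray(d,[(150,108),(240,110),(233,216),(143,213)],.03)*1000; print("deck corners",c[:,:2].round(0))
    s=snapshot("scene")
    print(ray(s,(285,212),0)*1000)
E
python3 meas.py
```

```text
yellow [685.7 259.1]
blue [610.5 263.9]
red [536.2 270.1]
len 149.89348516583118 deck x angle -4.185638755152111
block (433.8, -88.9, 116.7, 61.4, 4.7)
mat (433.8, -96.0, 143.8, 101.6, -1.0)
sliver (591.2, 150.0, 194.8, 79.4, -5.0) (189, 125, 43, 85)
sliver (613.2, 213.3, 148.4, 10.6, -6.2) (178, 125, 11, 66)
sliver (555.6, 98.1, 120.8, 6.6, -0.0) (232, 155, 4, 55)
tcp [0.13912741 0.60885277 0.23068775]
deck corners [[731. 290.]
 [722.  84.]
 [481. 100.]
 [490. 300.]]
[[549.73160117  69.20419624   0.        ]]
```

```bash
cat >> h.py <<'E'
A=np.radians(-4.2); EX=np.array([np.cos(A),np.sin(A)]); EY=np.array([-np.sin(A),np.cos(A)]); DC=np.array([605.7,194.6])
def deck(x,y): return DC+EX*x+EY*y          # deck mm -> world mm
def todeck(p): v=np.asarray(p)[:2]-DC; return np.array([v@EX,v@EY])
def go(x,y,z,yawdeg=None):
    "tool shift (mm) and turn (deg) from the present pose to TCP x,y,z (mm), tool x at yawdeg, pointing down"
    s=sense(); R=Ro.from_quat(s["tool_rot"]); now=R.as_matrix()
    cur=np.degrees(np.arctan2(now[1,0],now[0,0])); yw=cur if yawdeg is None else yawdeg
    T=Ro.from_euler("z",yw,degrees=True)*Ro.from_euler("x",180,degrees=True)
    print("shift",(now.T@(np.array([x,y,z])-s["tcp_pos"]*1000)).round(1),"turn",np.degrees((R.inv()*T).as_rotvec()).round(1),"yaw now",cur.round(1),"q",np.round(s["q"],2))
E
python3 - <<'E'
from h import *
d=snapshot("top")
for a in [(213.8,145.4),(200.4,142.5),(228,148),(205.8,182.1),(191.6,185),(220.4,180),(204.2,200),(190.4,202),(218,196.5)]: print(todeck(ray(d,a,.038)[0]*1000).round(0))
go(450,300,230,0)
E
```

```text
[ 37. -50.]
[ 42. -19.]
[ 33. -82.]
[-47. -39.]
[-55.  -8.]
[-41. -71.]
[-87. -38.]
[-93.  -8.]
[-78. -68.]
shift [-232.   371.9    1.1] turn [ 0.   0.  77.1] yaw now 77.1 q [ 1.17  0.53  1.43 -0.    1.18 -0.18]
```

Call:
servo_tool(
  targets=[
    [-232, 372, 0, 0, 0, 77],
    [-232, 372, 0, 0, 0, 77],
    [-232, 372, 0, 0, 0, 77],
    [-232, 372, 0, 0, 0, 77],
    [-232, 372, 0, 0, 0, 77],
    [-232, 372, 0, 0, 0, 77],
    [-232, 372, 0, 0, 0, 77],
    [-232, 372, 0, 0, 0, 77],
    [-232, 372, 0, 0, 0, 77],
    [-232, 372, 0, 0, 0, 77],
  ],
  gripper=85,
)

```text
t: 1.55
tcp_pos: [0.4488, 0.3012, 0.2312]
tool_rot: [1.0, 0.002, -0.0, -0.0]
force: [-0.2, -0.2, -0.4]
finger_gap: 0.994
```

```bash
python3 -c "
from h import *
go(434,-89,120,-85.3)"
```

```text
shift [-16.6 390.1 111.2] turn [ 0.   0.  85.6] yaw now 0.3 q [0.38 0.41 1.64 0.   1.08 0.38]
```

Call:
servo_tool(
  targets=[
    [-17, 390, 111, 0, 0, 85.6],
    [-17, 390, 111, 0, 0, 85.6],
    [-17, 390, 111, 0, 0, 85.6],
    [-17, 390, 111, 0, 0, 85.6],
    [-17, 390, 111, 0, 0, 85.6],
    [-17, 390, 111, 0, 0, 85.6],
    [-17, 390, 111, 0, 0, 85.6],
    [-17, 390, 111, 0, 0, 85.6],
    [-17, 390, 111, 0, 0, 85.6],
    [-17, 390, 111, 0, 0, 85.6],
  ],
)

```text
t: 2.8
tcp_pos: [0.4341, -0.0887, 0.1205]
tool_rot: [0.736, -0.677, 0.0, -0.0]
force: [-0.7, -0.7, 1.0]
finger_gap: 0.995
```

Run:
```python
from h import *
d=snapshot("scene"); save(d,"s1",(190,180,360,300),4)
go(434,-89,10,-85.3)
s=sense(); t=s["tcp_pos"]; print("tcp px",proj(d,t))
P=[(434+sx*56.5*np.cos(.082)-sy*31.5*np.sin(.082),-89+sx*56.5*np.sin(.082)+sy*31.5*np.cos(.082),37) for sx,sy in((1,1),(1,-1),(-1,-1),(-1,1))]
print("expected block top corners in crop",((proj(d,np.array(P)/1000)-[190,180])*4).round(0))
```

```text
shift [  0.2   0.2 110.6] turn [-0.  -0.   0.1] yaw now -85.2 q [-0.45  0.48  1.98  0.    0.67  1.03]
tcp px [[279.22073637 197.1030059 ]]
expected block top corners in crop [[400. 160.]
 [465. 195.]
 [308. 246.]
 [247. 206.]]
```

View pics/s1.png

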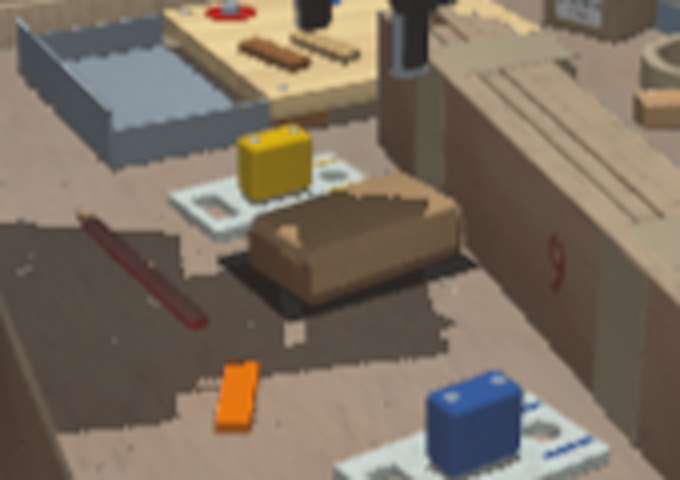

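The crop shows the block at the predicted corners (400,160 to 247,206), with both fingers clear of it. The yellow and blue plates haven't moved. Descending to grip.

Call:
servo_tool(
  targets=[
    [0, 0, 50, 0, 0, 0],
    [0, 0, 80, 0, 0, 0],
    [0, 0, 100, 0, 0, 0],
    [0, 0, 110, 0, 0, 0],
    [0, 0, 110, 0, 0, 0],
    [0, 0, 110, 0, 0, 0],
  ],
)

```text
t: 3.6
tcp_pos: [0.4345, -0.0899, 0.011]
tool_rot: [0.735, -0.678, 0.001, -0.0]
force: [0.6, 0.1, -0.8]
finger_gap: 0.994
```

Call:
servo_tool(
  targets=[
    [0, 0, 0, 0, 0, 0],
    [0, 0, 0, 0, 0, 0],
    [0, 0, 0, 0, 0, 0],
    [0, 0, 0, 0, 0, 0],
    [0, 0, 0, 0, 0, 0],
    [0, 0, 0, 0, 0, 0],
    [0, 0, 0, 0, 0, 0],
    [0, 0, 0, 0, 0, 0],
  ],
  gripper=40,
  newtons=60,
)

```text
t: 4.6
tcp_pos: [0.4345, -0.0901, 0.0114]
tool_rot: [0.735, -0.678, 0.001, -0.0]
force: [-0.3, 0.4, 6.5]
finger_gap: 0.723
```

Call:
servo_tool(
  targets=[
    [0, 0, -40, 0, 0, 0],
    [0, 0, -90, 0, 0, 0],
    [0, 0, -130, 0, 0, 0],
    [0, 0, -130, 0, 0, 0],
    [0, 0, -130, 0, 0, 0],
  ],
)

```text
t: 5.22
tcp_pos: [0.4334, -0.0896, 0.14]
tool_rot: [0.734, -0.679, -0.0, 0.0]
force: [-0.5, 0.5, -1.7]
finger_gap: 0.724
```

Run:
```python
from h import *
print(sense()["finger_gap"],sense()["force"])
print(deck(105,-40),deck(-125,-40))
go(*deck(105,-40),140,-4.2)
```

```text
0.7243543810981653 [-0.52034458  0.50456571 -1.69961697]
[707.48849222 147.01741021] [478.10616246 163.86219555]
shift [-2.143e+02 -2.919e+02 -1.000e-01] turn [  0.    0.  -81.3] yaw now -85.5 q [-0.46  0.44  1.97 -0.    0.73  1.03]
```

Call:
servo_tool(
  targets=[
    [-30, -2, -40, 0, 0, 0],
    [-239, -19, -40, 0, 0, -80],
    [-239, -19, -40, 0, 0, -80],
    [-239, -19, -40, 0, 0, -80],
    [-239, -19, -40, 0, 0, -80],
    [-239, -19, -40, 0, 0, -80],
    [-239, -19, -40, 0, 0, -80],
    [-239, -19, -40, 0, 0, -80],
    [-239, -19, -40, 0, 0, -80],
    [-239, -19, -40, 0, 0, -80],
  ],
)

```text
t: 6.48
tcp_pos: [0.4329, 0.1497, 0.1786]
tool_rot: [0.999, -0.048, -0.002, 0.0]
force: [0.0, 0.3, -0.7]
finger_gap: 0.722
```

Run:
```python
from h import *
print(sense()["finger_gap"],sense()["tcp_pos"])
go(*deck(105,-40),41,-4.2)
```

```text
0.7223420681540964 [0.4329401  0.14974288 0.17857307]
shift [274.1 -23.9 136.4] turn [ 0.   0.2 -1.3] yaw now -5.5 q [ 0.09  0.39  1.89 -0.    0.86  0.19]
```

Call:
servo_tool(
  targets=[
    [274, -24, 0, 0, 0.2, -1.3],
    [274, -24, 0, 0, 0.2, -1.3],
    [274, -24, 0, 0, 0.2, -1.3],
    [274, -24, 0, 0, 0.2, -1.3],
    [274, -24, 0, 0, 0.2, -1.3],
    [274, -24, 50, 0, 0.2, -1.3],
    [274, -24, 90, 0, 0.2, -1.3],
    [274, -24, 115, 0, 0.2, -1.3],
    [274, -24, 130, 0, 0.2, -1.3],
    [274, -24, 130, 0, 0.2, -1.3],
  ],
)

```text
t: 7.72
tcp_pos: [0.7079, 0.1475, 0.0482]
tool_rot: [0.999, -0.037, -0.0, 0.0]
force: [0.5, -0.2, -2.2]
finger_gap: 0.724
```

Run:
```python
from h import *
print(sense()["finger_gap"],sense()["tcp_pos"],sense()["force"],todeck(sense()["tcp_pos"]*1000))
go(*deck(-40,-40),39,-4.2);go(*deck(-125,-40),39,-4.2)
d=snapshot("top"); save(d,"t2",(130,90,330,280),4)
```

```text
0.7239571091089697 [0.70789088 0.14748991 0.04816293] [ 0.47888364 -0.24053291 -2.24471442] [105.36670482 -39.49929771]
shift [-145.4    0.6    9.2] turn [ 0.  0. -0.] yaw now -4.2 q [ 0.05  0.87  1.28 -0.    0.99  0.13]
shift [-230.4    0.6    9.3] turn [ 0.  0. -0.] yaw now -4.2 q [ 0.05  0.87  1.28 -0.    0.99  0.13]
```

View pics/t2.png

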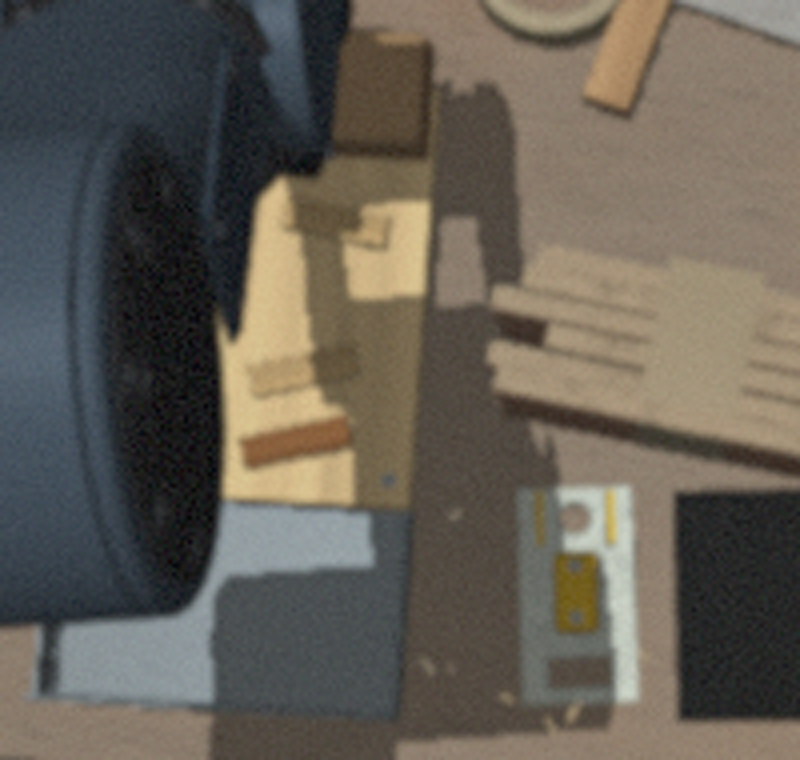

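The block sits at the far end of the deck, crop (385,90), ahead of all the slivers at (335,220), (303,370) and (295,440), with its edge flush with the deck's open edge. Wiping.

Call:
servo_tool(
  targets=[
    [0, 0, 5, 0, 0, 0],
    [0, 0, 9, 0, 0, 0],
    [0, 0, 9, 0, 0, 0],
    [-15, 0, 9, 0, 0, 0],
    [-30, 0, 9, 0, 0, 0],
    [-45, 0, 9, 0, 0, 0],
    [-60, 0, 9, 0, 0, 0],
    [-75, 0, 9, 0, 0, 0],
    [-90, 0, 9, 0, 0, 0],
    [-105, 0, 9, 0, 0, 0],
  ],
)

```text
t: 9.02
tcp_pos: [0.6047, 0.1553, 0.0416]
tool_rot: [0.999, -0.036, 0.003, 0.0]
force: [0.4, 0.3, -1.4]
finger_gap: 0.727
```

Call:
servo_tool(
  targets=[
    [-12, 0, 0, 0, 0, 0],
    [-24, 0, 0, 0, 0, 0],
    [-36, 0, 0, 0, 0, 0],
    [-48, 0, 0, 0, 0, 0],
    [-60, 0, 0, 0, 0, 0],
    [-72, 0, 0, 0, 0, 0],
    [-84, 0, 0, 0, 0, 0],
    [-96, 0, 0, 0, 0, 0],
    [-96, 0, 0, 0, 0, 0],
  ],
)

```text
t: 10.15
tcp_pos: [0.507, 0.1623, 0.0405]
tool_rot: [0.999, -0.036, 0.001, 0.0]
force: [0.9, -0.6, -1.2]
finger_gap: 0.727
```

Run:
```python
from h import *
print(sense()["finger_gap"],sense()["tcp_pos"],sense()["force"],todeck(sense()["tcp_pos"]*1000))
go(*deck(-110,-40),39,-4.2)
d=snapshot("top"); save(d,"t3",(130,90,330,280),3);d=snapshot("scene"); save(d,"s3",(170,150,370,270),4)
```

```text
0.726991241900672 [0.50697785 0.16233984 0.04046148] [ 0.89826896 -0.55832059 -1.23857885] [-96.09435074 -39.40375723]
shift [-13.9   0.6   1.4] turn [ 0.  -0.1  0. ] yaw now -4.2 q [ 0.1   0.71  1.81 -0.    0.63  0.17]
```

View pics/s3.png

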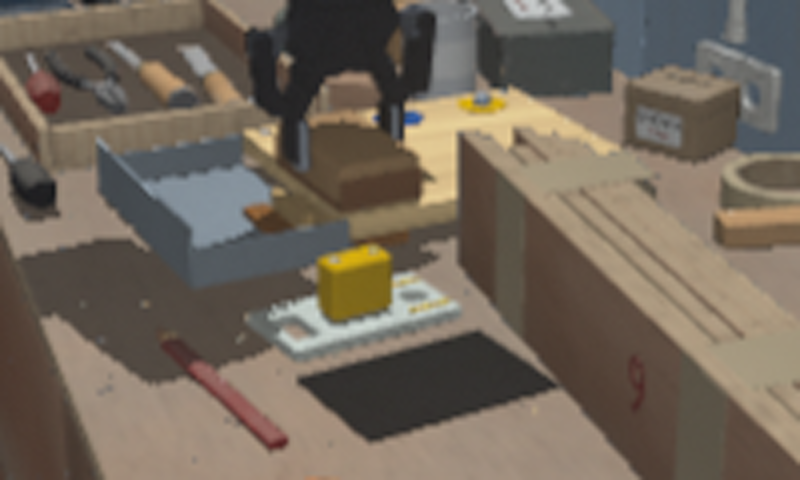

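The crop shows the block at the tray end (360,165) and the dark sliver in the tray at (265,215). The other two may be hidden, so I'll push a little further, then lift and look.

Call:
servo_tool(
  targets=[
    [-10, 0, 0, 0, 0, 0],
    [-20, 0, 0, 0, 0, 0],
    [-30, 0, 0, 0, 0, 0],
    [-30, 0, 0, 0, 0, 0],
    [-30, 0, 0, 0, 0, 0],
    [-30, 0, 0, 0, 0, 0],
    [-30, 0, 0, 0, 0, 0],
  ],
)

```text
t: 11.12
tcp_pos: [0.4792, 0.1644, 0.0405]
tool_rot: [0.999, -0.037, 0.002, 0.0]
force: [-0.4, 0.3, -1.5]
finger_gap: 0.729
```

Call:
servo_tool(
  targets=[
    [40, 0, -30, 0, 0, 0],
    [70, 0, -60, 0, 0, 0],
    [110, 0, -90, 0, 0, 0],
    [120, 0, -90, 0, 0, 0],
    [120, 0, -90, 0, 0, 0],
    [120, 0, -90, 0, 0, 0],
  ],
)

```text
t: 11.88
tcp_pos: [0.5952, 0.1558, 0.129]
tool_rot: [0.999, -0.036, -0.001, 0.0]
force: [-0.5, -0.2, -1.3]
finger_gap: 0.727
```

Run:
```python
from h import *
print(sense()["finger_gap"],sense()["tcp_pos"],sense()["force"],todeck(sense()["tcp_pos"]*1000))
a=snapshot("top");b=snapshot("scene")
cv2.imwrite("pics/c4.png",cv2.cvtColor(np.vstack([cv2.resize(a["color"][90:280,130:330],(600,570)),cv2.resize(b["color"][150:270,170:370],(600,360))])[:,:],cv2.COLOR_RGB2BGR))
im=cv2.imread("pics/c4.png"); cv2.imwrite("pics/c4.png",cv2.resize(im,None,fx=.64,fy=.64,interpolation=cv2.INTER_AREA))
go(434,150,180,-85.3)
```

```text
0.7266468291661197 [0.59520898 0.15577054 0.12904842] [-0.49932614 -0.16312892 -1.2549847 ] [ -7.61905034 -39.49352248]
shift [-161.1   17.6  -50.4] turn [ 0.1  0.  81.1] yaw now -4.2 q [ 0.07  0.64  1.54 -0.    0.96  0.15]
```

View pics/c4.png

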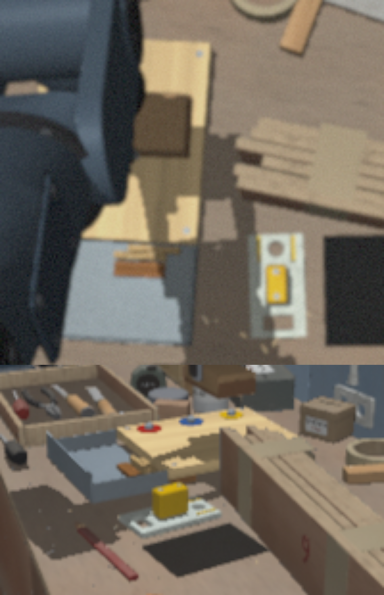

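The deck looks clear and the slivers are in the tray near its deck edge (top half, about 140,250 to 268). I'll zoom in on how they lie.

Run:
```python
from h import *
a=snapshot("top");b=snapshot("scene")
A_=cv2.resize(a["color"][200:250,170:240],(560,400),interpolation=cv2.INTER_CUBIC)
q=proj(b,[*(deck(-125,-40)/1000),.01])[0].astype(int);print(q)
B_=cv2.resize(b["color"][q[1]-12:q[1]+13,q[0]-35:q[0]+35],(560,200),interpolation=cv2.INTER_CUBIC)
cv2.imwrite("pics/c5.png",cv2.cvtColor(np.vstack([A_,B_]),cv2.COLOR_RGB2BGR))
print(proj(a,[*(deck(-120,-40)/1000),.03]))
```

```text
[246 202]
[[204.3351719  215.29507007]]
```

View pics/c5.png

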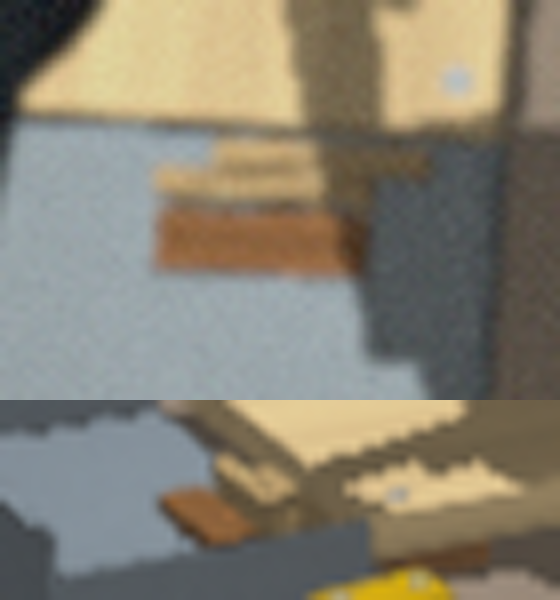

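All three slivers are in the tray: the dark one lies flat at (260,240) and two light ones at (240,180) and (320,160), below the deck edge. To make sure step 1 is latched, I'll dip the block once more at the tray end and then return it to its mat.

Call:
servo_tool(
  targets=[
    [-50, 0, 40, 0, 0, 0],
    [-80, 0, 70, 0, 0, 0],
    [-80, 0, 84, 0, 0, 0],
    [-80, 0, 84, 0, 0, 0],
    [-80, 0, 84, 0, 0, 0],
    [-80, 0, 84, 0, 0, 0],
    [-80, 0, 84, 0, 0, 0],
  ],
)

```text
t: 12.95
tcp_pos: [0.5196, 0.1615, 0.0473]
tool_rot: [0.999, -0.037, 0.003, -0.0]
force: [-0.6, -0.7, -1.7]
finger_gap: 0.726
```

Call:
servo_tool(
  targets=[
    [0, 0, -60, 0, 0, 0],
    [0, 0, -120, 0, 0, 0],
    [0, 0, -140, 0, 0, 0],
    [-80, 10, -140, 0, 0, 40],
    [-80, 10, -140, 0, 0, 81],
    [-80, 10, -140, 0, 0, 81],
    [-80, 10, -140, 0, 0, 81],
    [-80, 10, -140, 0, 0, 81],
    [-80, 10, -140, 0, 0, 81],
    [-80, 10, -140, 0, 0, 81],
  ],
)

```text
t: 14.2
tcp_pos: [0.4377, 0.1574, 0.1868]
tool_rot: [0.767, -0.641, 0.002, -0.001]
force: [0.3, 0.1, -1.2]
finger_gap: 0.729
```

Run:
```python
from h import *
print(sense()["finger_gap"],sense()["tcp_pos"],sense()["t"])
go(434,-90,140,-85.3)
d=snapshot("top")
m=mask(d,(0,0,0),(179,255,65))
for c in blobs(m,300,(294,205,345,275)): print("mat",rect(d,c,.003))
```

```text
0.7286946360119345 [0.43770731 0.15738964 0.18677184] 14.2
shift [242.7  47.9  46.8] turn [-0.2 -0.   5.6] yaw now -79.7 q [ 0.1   0.38  1.87 -0.    0.88  1.5 ]
mat (424.9, -88.4, 125.3, 86.7, -0.7)
```

Call:
servo_tool(
  targets=[
    [243, 53, 47, 0, 0, 5.6],
    [243, 53, 47, 0, 0, 5.6],
    [243, 53, 47, 0, 0, 5.6],
    [243, 53, 47, 0, 0, 5.6],
    [243, 53, 47, 0, 0, 5.6],
    [243, 53, 47, 0, 0, 5.6],
  ],
)

```text
t: 15.0
tcp_pos: [0.4302, -0.0912, 0.1395]
tool_rot: [0.737, -0.676, 0.001, -0.001]
force: [0.5, 0.4, -1.9]
finger_gap: 0.725
```

Run:
```python
from h import *
print(sense()["finger_gap"],sense()["tcp_pos"],sense()["t"])
go(428,-89,12,-85.3)
```

```text
0.7252665465015069 [ 0.43018311 -0.09119063  0.13950603] 15.0
shift [ -2.4   2.4 127.5] turn [-0.2  0.   0.3] yaw now -85.0 q [-0.47  0.44  1.98  0.    0.72  1.02]
```

Call:
servo_tool(
  targets=[
    [-2, 2, 50, 0, 0, 0],
    [-2, 2, 90, 0, 0, 0],
    [-2, 2, 110, 0, 0, 0],
    [-2, 2, 120, 0, 0, 0],
    [-2, 2, 125, 0, 0, 0],
    [-2, 2, 128, 0, 0, 0],
    [-2, 2, 128, 0, 0, 0],
    [-2, 2, 128, 0, 0, 0],
  ],
)

```text
t: 16.0
tcp_pos: [0.4291, -0.0896, 0.0119]
tool_rot: [0.737, -0.675, 0.002, -0.001]
force: [-0.6, 0.2, -1.5]
finger_gap: 0.728
```

Call:
servo_tool(
  targets=[
    [0, 0, 0, 0, 0, 0],
    [0, 0, 0, 0, 0, 0],
    [0, 0, 0, 0, 0, 0],
    [0, 0, 0, 0, 0, 0],
    [0, 0, 0, 0, 0, 0],
    [0, 0, 0, 0, 0, 0],
    [0, 0, -40, 0, 0, 0],
    [0, 0, -90, 0, 0, 0],
    [0, 0, -110, 0, 0, 0],
    [0, 0, -110, 0, 0, 0],
  ],
  gripper=84,
)

```text
t: 17.25
tcp_pos: [0.4293, -0.0897, 0.1227]
tool_rot: [0.737, -0.675, 0.003, -0.002]
force: [0.4, 0.2, 0.0]
finger_gap: 0.981
```

Run:
```python
from h import *
print(sense()["finger_gap"],sense()["tcp_pos"],sense()["t"],sense()["q"])
a=snapshot("top")
b=snapshot("scene"); save(b,"s6",(170,170,370,310),4)
for n,lo,hi,z,mi in (("plate",(20,0,120),(110,70,255),.008,150),("yel",(22,150,80),(32,255,255),.046,30),("blue",(100,120,40),(125,255,255),.046,30)):
    for c in blobs(mask(a,lo,hi),mi,(245,200,460,320)): print(n,cv2.boundingRect(c),rect(a,c,z))
m=mask(a,(10,60,70),(22,255,255))
for c in blobs(m,300,(290,205,350,280)): print("block",rect(a,c,.037))
```

```text
0.981020714034855 [ 0.42930662 -0.08973728  0.12270864] 17.25 [-0.46286065  0.47408028  1.9979882   0.00216219  0.66230336  1.01855804]
plate (401, 239, 36, 57) (364.7, -306.3, 123.4, 67.9, 2.9)
plate (258, 211, 32, 56) (431.6, 11.8, 123.0, 69.6, -0.4)
plate (420, 200, 30, 23) (491.7, -348.7, 61.8, 50.6, 81.0)
yel (269, 229, 10, 19) (430.4, 11.0, 38.7, 19.4, -0.7)
blue (415, 258, 14, 19) (365.0, -302.4, 38.1, 25.8, 1.9)
```

View pics/s6.png

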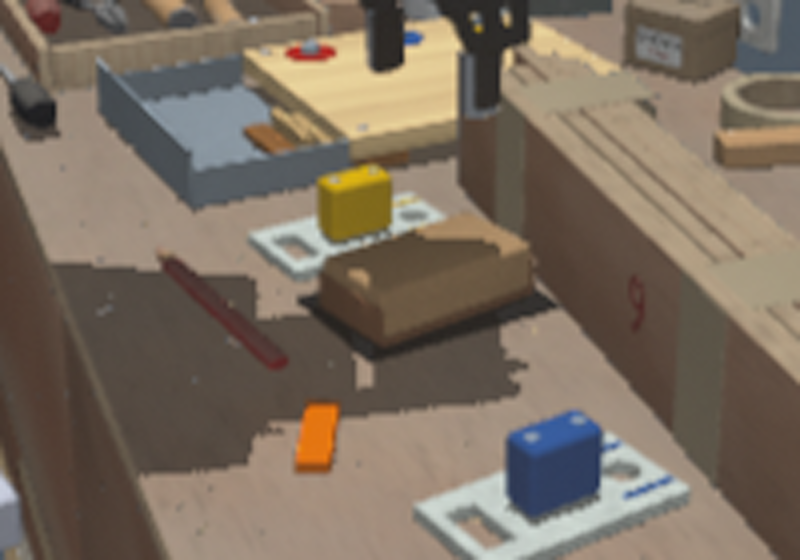

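The block lies flat and within its mat, crop (425,280). The yellow plate (355,240) and blue plate (555,500) are undisturbed. Next is the yellow plate: its yaw from hole and window, then the approach.

```bash
cat >> h.py <<'E'
def plate(d,roi,col):
    "plate centre, yaw of own +y (towards the stripes' hole) from the hole and window in the white plate lying on the table, and grip centre"
    w=cv2.morphologyEx(mask(d,(20,0,100),(110,75,255)),cv2.MORPH_CLOSE,np.ones((2,2),np.uint8))
    k=np.zeros_like(w); k[roi[1]:roi[3],roi[0]:roi[2]]=255; w&=k
    cs,hi=cv2.findContours(w,cv2.RETR_CCOMP,cv2.CHAIN_APPROX_NONE)
    for c,h in zip(cs,hi[0]):
        if h[3]>=0 and cv2.contourArea(c)>8:
            P=ray(d,c.reshape(-1,2),.008)[:,:2]*1000; print("  inner",cv2.contourArea(c),np.mean([P.min(0),P.max(0)],0).round(1),(P.max(0)-P.min(0)).round(1))
    lo,hi_={"yellow":((20,150,60),(32,255,255)),"blue":((100,120,35),(125,255,255))}[col]
    for c in blobs(mask(d,lo,hi_),4,roi): print("  ",col,cv2.contourArea(c),rect(d,c,.046 if cv2.contourArea(c)>60 else .008))
E
python3 - <<'E'
from h import *
d=snapshot("top")
print("yellow");plate(d,(250,205,298,272),"yellow")
print("blue");plate(d,(395,235,445,300),"blue")
P=ray(d,[(273.3,219.2),(274.6,257.5)],.008)[:,:2]*1000; v=P[0]-P[1]; print(P,np.degrees(np.arctan2(v[1],v[0])))
go(430.5,11,123,-89)
E
```

```text
yellow
  inner 244.0 [431.1   9.6] [47.1 29.1]
  inner 42.5 [473.6  10.4] [15.9 18. ]
  inner 34.0 [472.3 -11. ] [27.1  7.1]
  inner 40.0 [472.8  29.5] [31.6  7. ]
   yellow 124.5 (430.4, 11.0, 38.7, 19.4, -0.7)
blue
  inner 121.0 [ 319.7 -310.3] [19.5 35.3]
  inner 283.5 [ 361.  -314.7] [45.9 34.8]
  inner 46.5 [ 403.7 -306. ] [17.7 17.9]
   blue 148.0 (364.8, -302.2, 38.3, 25.8, 1.9)
[[474.36314343  11.91604816]
 [388.83173537   9.9707776 ]] 1.3028732321912542
shift [-99.4 -11.5  -2.4] turn [-0.1  0.   4. ] yaw now -85.0 q [-0.46  0.48  2.    0.    0.66  1.02]
```

Call:
servo_tool(
  targets=[
    [-50, -8, -2, 0, 0, 4],
    [-99, -11.5, -2, 0, 0, 4.3],
    [-99, -11.5, -2, 0, 0, 4.3],
    [-99, -11.5, -2, 0, 0, 4.3],
    [-99, -11.5, -2, 0, 0, 4.3],
  ],
  gripper=50,
)

```text
t: 18.02
tcp_pos: [0.4314, 0.0093, 0.1229]
tool_rot: [0.711, -0.703, 0.001, -0.001]
force: [0.2, -0.4, 0.7]
finger_gap: 0.579
```

```bash
python3 -c "
from h import *
print(sense()['finger_gap'])
go(430.5,10,10,-89.5)"
```

```text
0.5788018686845834
shift [ -0.8   1.2 112.9] turn [-0.2 -0.   0.1] yaw now -89.4 q [-0.24  0.47  2.01  0.    0.66  1.32]
```

Call:
servo_tool(
  targets=[
    [-1, 1, 50, 0, 0, 0],
    [-1, 1, 90, 0, 0, 0],
    [-1, 1, 108, 0, 0, 0],
    [-1, 1, 113, 0, 0, 0],
    [-1, 1, 113, 0, 0, 0],
    [-1, 1, 113, 0, 0, 0],
  ],
)

```text
t: 18.77
tcp_pos: [0.4312, 0.0108, 0.0111]
tool_rot: [0.711, -0.703, 0.002, -0.002]
force: [0.0, 0.6, 0.1]
finger_gap: 0.583
```

Call:
servo_tool(
  targets=[
    [0, 0, 0, 0, 0, 0],
    [0, 0, 0, 0, 0, 0],
    [0, 0, 0, 0, 0, 0],
    [0, 0, 0, 0, 0, 0],
    [0, 0, 0, 0, 0, 0],
    [0, 0, 0, 0, 0, 0],
    [0, 0, 0, 0, 0, 0],
  ],
  gripper=5,
  newtons=60,
)

```text
t: 19.65
tcp_pos: [0.4311, 0.0111, 0.0112]
tool_rot: [0.712, -0.703, 0.002, -0.002]
force: [-0.5, -0.7, 5.4]
finger_gap: 0.271
```

Call:
servo_tool(
  targets=[
    [0, 0, -30, 0, 0, 0],
    [0, 0, -80, 0, 0, 0],
    [0, 0, -140, 0, 0, 0],
    [-110, 0, -150, 0, 0, -20],
    [-135, 0, -150, 0, 0, -85.3],
    [-135, 0, -150, 0, 0, -85.3],
    [-135, 0, -150, 0, 0, -85.3],
    [-135, 0, -150, 0, 0, -85.3],
    [-135, 0, -150, 0, 0, -85.3],
    [-135, 0, -150, 0, 0, -85.3],
  ],
)

```text
t: 20.9
tcp_pos: [0.4276, 0.1464, 0.1604]
tool_rot: [0.993, -0.119, 0.001, 0.0]
force: [1.2, 0.1, -1.5]
finger_gap: 0.27
```

Call:
servo_tool(
  targets=[
    [0, 0, 0, 0, 0, -20],
    [0, 0, 0, 0, 0, -20],
    [0, 0, 0, 0, 0, -20],
  ],
)

```text
t: 21.28
tcp_pos: [0.4277, 0.1463, 0.1603]
tool_rot: [0.999, 0.051, 0.001, 0.0]
force: [0.1, 0.3, -2.7]
finger_gap: 0.271
```

```bash
python3 -c "
from h import *
print(sense()['finger_gap'],sense()['tcp_pos'])
go(*deck(75,-48),56,-4.2)"
```

```text
0.2708161097117065 [0.42772993 0.14629621 0.16034519]
shift [247.2  30.3 105.1] turn [ 0.  -0.2 10. ] yaw now 5.8 q [ 0.08  0.41  1.93 -0.    0.79 -0.02]
```

Call:
servo_tool(
  targets=[
    [247, 30, 0, 0, 0, 10],
    [247, 30, 0, 0, 0, 10],
    [247, 30, 0, 0, 0, 10],
    [247, 30, 0, 0, 0, 10],
    [247, 30, 30, 0, 0, 10],
    [247, 30, 60, 0, 0, 10],
    [247, 30, 90, 0, 0, 10],
    [247, 30, 104, 0, 0, 10],
    [247, 30, 104, 0, 0, 10],
    [247, 30, 104, 0, 0, 10],
  ],
)

```text
t: 22.52
tcp_pos: [0.6785, 0.142, 0.0585]
tool_rot: [0.999, -0.036, 0.003, -0.0]
force: [0.4, -0.6, -2.6]
finger_gap: 0.275
```

Run:
```python
from h import *
s=sense();print(s['finger_gap'],s['tcp_pos'],todeck(s['tcp_pos']*1000))
go(*deck(75,27),54,-4.2)
a=snapshot("top");b=snapshot("scene")
A_=cv2.resize(a["color"][95:225,135:265],(600,600),interpolation=cv2.INTER_CUBIC)
q=proj(b,[*(deck(75,0)/1000),.04])[0].astype(int);print(q)
cv2.imwrite("pics/c7.png",cv2.cvtColor(cv2.resize(b["color"][q[1]-45:q[1]+45,q[0]-60:q[0]+60],(800,600),interpolation=cv2.INTER_CUBIC),cv2.COLOR_RGB2BGR))
cv2.imwrite("pics/c7t.png",cv2.cvtColor(A_,cv2.COLOR_RGB2BGR))
```

```text
0.27546415086893294 [0.67852831 0.14196198 0.0585175 ] [ 76.48783846 -47.16285026]
shift [ -1.4 -74.2   4.5] turn [-0.  -0.3  0.1] yaw now -4.1 q [ 0.05  0.82  1.37 -0.    0.95  0.12]
[300 178]
```

View pics/c7.png

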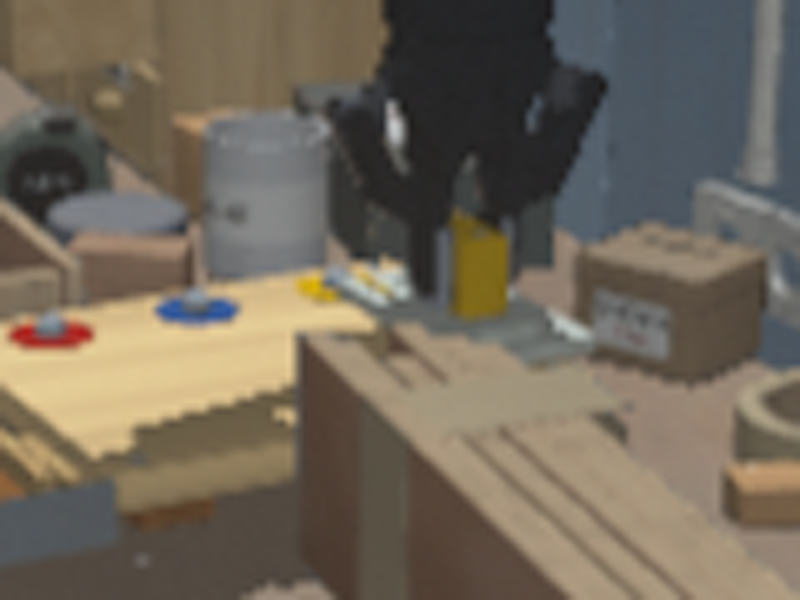

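Here the plate is held level and low over the deck (560,320), with the yellow disc ahead at (320,288). Sliding in low.

Call:
servo_tool(
  targets=[
    [-1.5, 0, 5, 0, 0, 0],
    [-1.5, -15, 5, 0, 0, 0],
    [-1.5, -30, 5, 0, 0, 0],
    [-1.5, -45, 5, 0, 0, 0],
    [-1.5, -57, 5, 0, 0, 0],
    [-1.5, -66, 5, 0, 0, 0],
    [-1.5, -72, 5, 0, 0, 0],
    [-1.5, -74.7, 5, 0, 0, 0],
    [-1.5, -74.7, 5, 0, 0, 0],
    [-1.5, -74.7, 5, 0, 0, 0],
  ],
)

```text
t: 23.88
tcp_pos: [0.6814, 0.216, 0.0522]
tool_rot: [0.999, -0.036, 0.002, 0.0]
force: [-0.6, -0.6, -2.3]
finger_gap: 0.274
```

Run:
```python
from h import *
s=sense();print(s['finger_gap'],s['tcp_pos'],s['force'],todeck(s['tcp_pos']*1000))
go(*deck(75,27.5),54,-4.2)
a=snapshot("top");b=snapshot("scene")
q=proj(b,[*(deck(75,50)/1000),.04])[0].astype(int)
A_=cv2.resize(a["color"][95:225,135:265],(500,500),interpolation=cv2.INTER_CUBIC)
B_=cv2.resize(b["color"][q[1]-30:q[1]+30,q[0]-18:q[0]+18],(300,500),interpolation=cv2.INTER_CUBIC)
cv2.imwrite("pics/c8.png",cv2.cvtColor(np.hstack([A_,B_]),cv2.COLOR_RGB2BGR))
```

```text
0.2735255556446148 [0.68138456 0.21596863 0.05218865] [-0.60751331 -0.64638151 -2.28672294] [73.916303   26.85424398]
shift [ 1.1 -0.6 -1.8] turn [ 0.  -0.2  0.1] yaw now -4.1 q [ 0.15  0.85  1.31 -0.    0.98  0.22]
```

View pics/c8.png

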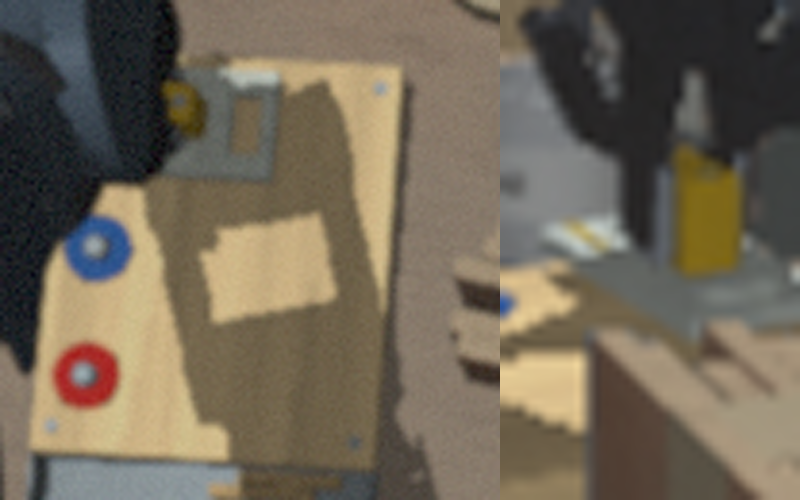

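The plate is square over the deck with its window at (246,124), and the hole end is under the arm. I'll check the visible corner and window positions in deck axes.

Run:
```python
from h import *
a=snapshot("top");s=3.846
for n,p in (("c1",(281,75)),("c2",(272,182)),("win",(246,124))):
    print(n,todeck(ray(a,(135+p[0]/s,95+p[1]/s),.049)[0]*1000).round(1))
p=ray(a,(135+96/s,95+246/s),.030)[0]*1000;print("blue disc",todeck(p))
go(*deck(75,27.5),54,-4.2)
```

```text
c1 [103.5 -33.6]
c2 [ 39.9 -33.5]
win [ 73.3 -15.7]
blue disc [ 0.83419568 70.19694788]
shift [ 1.1 -0.5 -1.8] turn [ 0.  -0.2  0.1] yaw now -4.1 q [ 0.15  0.85  1.31 -0.    0.98  0.22]
```

Call:
servo_tool(
  targets=[
    [1.7, -0.7, 0, 0, 0, 0],
    [1.7, -0.7, 2, 0, 0, 0],
    [1.7, -0.7, 4, 0, 0, 0],
    [1.7, -0.7, 6, 0, 0, 0],
    [1.7, -0.7, 7, 0, 0, 0],
    [1.7, -0.7, 7, 0, 0, 0],
  ],
)

```text
t: 24.78
tcp_pos: [0.6834, 0.2169, 0.0476]
tool_rot: [0.999, -0.035, 0.002, 0.0]
force: [-2.9, -2.7, 9.2]
finger_gap: 0.269
```

Call:
servo_tool(
  targets=[
    [0, 0, 1, 0, 0, 0],
    [0, 0, 2, 0, 0, 0],
    [0, 0, 3, 0, 0, 0],
    [0, 0, 4, 0, 0, 0],
    [0, 0, 4, 0, 0, 0],
  ],
)

```text
t: 25.4
tcp_pos: [0.6831, 0.2161, 0.0416]
tool_rot: [0.999, -0.036, 0.001, 0.001]
force: [-0.9, -5.7, 4.3]
finger_gap: 0.276
```

```bash
python3 -c "
from h import *
s=sense();print(s['tcp_pos'],s['force'],todeck(s['tcp_pos']*1000))"
```

```text
[0.68308708 0.21613464 0.0416079 ] [-0.93537472 -5.74848005  4.28032878] [75.60209578 27.14449509]
```

Call:
servo_tool(
  targets=[
    [0, 0.8, 0, 0, 0, 0],
    [0, 0.8, 0.5, 0, 0, 0],
    [0, 0.8, 0.5, 0, 0, 0],
  ],
)

```text
t: 25.78
tcp_pos: [0.6831, 0.2161, 0.0415]
tool_rot: [0.999, -0.036, 0.002, 0.0]
force: [-2.5, -4.1, 6.0]
finger_gap: 0.272
```

Call:
servo_tool(
  targets=[
    [0, 0, 0, 0, 0, 0],
    [0, 0, 0, 0, 0, 0],
    [0, 0, 0, 0, 0, 0],
    [0, 0, 0, 0, 0, 0],
    [0, 0, 0, 0, 0, 0],
    [0, 0, -30, 0, 0, 0],
    [0, 0, -80, 0, 0, 0],
    [0, 0, -140, 0, 0, 0],
    [0, 0, -140, 0, 0, 0],
  ],
  gripper=48,
)

```text
t: 26.9
tcp_pos: [0.6868, 0.2171, 0.188]
tool_rot: [0.999, -0.036, 0.009, -0.001]
force: [1.0, 1.1, -1.0]
finger_gap: 0.567
```

```bash
python3 -c "
from h import *
s=sense();print(s['t'],s['tcp_pos'],s['force'])
go(434,150,185,-4.2)
go(434,150,185,-87.1)"
```

```text
26.9 [0.68680916 0.21707179 0.18799169] [ 0.98026736  1.10686356 -1.0067157 ]
shift [-247.4   84.9   -1.5] turn [-0.2 -1.   0.1] yaw now -4.1 q [ 0.15  0.7   1.22 -0.    1.21  0.22]
shift [-247.4   84.9   -1.5] turn [-0.9 -0.7 83. ] yaw now -4.1 q [ 0.15  0.7   1.22 -0.    1.21  0.22]
```

Call:
servo_tool(
  targets=[
    [-247, 85, 0, 0, 0, 40],
    [-247, 85, 0, -0.9, -0.7, 83],
    [-247, 85, 0, -0.9, -0.7, 83],
    [-247, 85, 0, -0.9, -0.7, 83],
    [-247, 85, 0, -0.9, -0.7, 83],
    [-247, 85, 0, -0.9, -0.7, 83],
    [-247, 85, 0, -0.9, -0.7, 83],
    [-247, 85, 0, -0.9, -0.7, 83],
    [-247, 85, 0, -0.9, -0.7, 83],
  ],
)

```text
t: 28.02
tcp_pos: [0.4297, 0.149, 0.1794]
tool_rot: [0.725, -0.688, -0.005, 0.006]
force: [0.2, -0.4, 0.8]
finger_gap: 0.563
```

Run:
```python
from h import *
a=snapshot("top")
save(a,"t9",(130,90,460,320),2.4)
plate(a,(395,235,445,300),"blue")
go(361.7,-308.2,150,-87.1)
```

```text
inner 113.0 [ 319.6 -310.3] [19.3 35.2]
  inner 287.0 [ 362.  -314.7] [44.  35.1]
  inner 42.5 [ 405.9 -307. ] [17.7 15.6]
   blue 151.0 (365.0, -302.4, 38.1, 25.7, 2.7)
shift [452.9  91.8  31.6] turn [ 0.9 -0.1  0.1] yaw now -87.0 q [ 0.09  0.39  1.89 -0.    0.88  1.61]
```

View pics/t9.png

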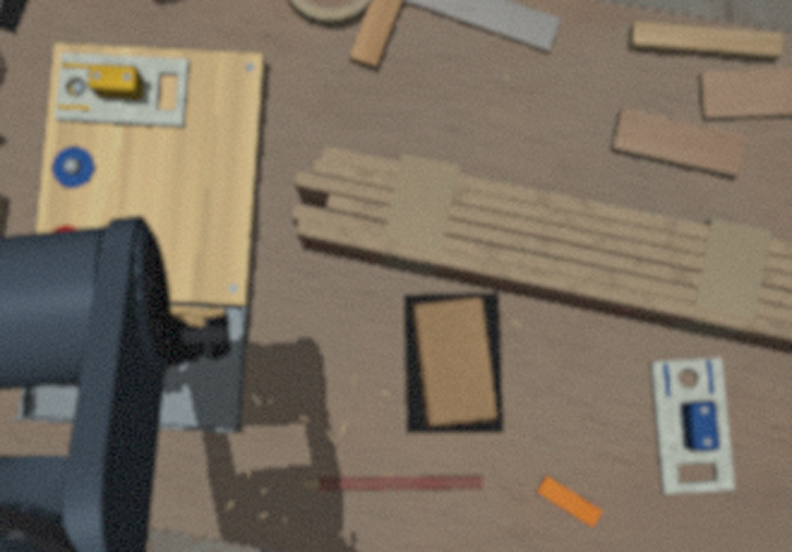

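The yellow plate lies square with its hole over the pin, (76,87), the block is on its mat at (455,360), and the blue plate is at (693,425). Going for the blue plate.

Call:
servo_tool(
  targets=[
    [453, 92, 0, 0.9, 0, 0],
    [453, 92, 0, 0.9, 0, 0],
    [453, 92, 0, 0.9, 0, 0],
    [453, 92, 0, 0.9, 0, 0],
    [453, 92, 0, 0.9, 0, 0],
    [453, 92, 0, 0.9, 0, 0],
    [453, 92, 20, 0.9, 0, 0],
    [453, 92, 30, 0.9, 0, 0],
    [453, 92, 30, 0.9, 0, 0],
    [453, 92, 30, 0.9, 0, 0],
  ],
)

```text
t: 29.32
tcp_pos: [0.3606, -0.3068, 0.1518]
tool_rot: [0.725, -0.689, -0.0, -0.0]
force: [0.7, 0.1, -0.5]
finger_gap: 0.563
```

Run:
```python
from h import *
print(sense()["tcp_pos"])
go(362.5,-308.5,10,-87.3)
```

```text
[ 0.3605601  -0.30676827  0.15179811]
shift [  1.9  -1.8 141.8] turn [-0.   0.   0.3] yaw now -87.0 q [-0.94  0.45  1.89  0.    0.8   0.58]
```

Call:
servo_tool(
  targets=[
    [2, -2, 60, 0, 0, 0.3],
    [2, -2, 110, 0, 0, 0.3],
    [2, -2, 134, 0, 0, 0.3],
    [2, -2, 142, 0, 0, 0.3],
    [2, -2, 142, 0, 0, 0.3],
    [2, -2, 142, 0, 0, 0.3],
  ],
)

```text
t: 30.08
tcp_pos: [0.3639, -0.3105, 0.0112]
tool_rot: [0.723, -0.69, 0.002, 0.0]
force: [-0.0, -0.9, -0.9]
finger_gap: 0.565
```

Call:
servo_tool(
  targets=[
    [0, 0, 0, 0, 0, 0],
    [0, 0, 0, 0, 0, 0],
    [0, 0, 0, 0, 0, 0],
    [0, 0, 0, 0, 0, 0],
    [0, 0, 0, 0, 0, 0],
    [0, 0, 0, 0, 0, 0],
    [0, 0, 0, 0, 0, 0],
  ],
  gripper=5,
)

```text
t: 30.95
tcp_pos: [0.3634, -0.3103, 0.011]
tool_rot: [0.723, -0.691, 0.001, 0.0]
force: [0.8, 0.3, 6.7]
finger_gap: 0.274
```

Call:
servo_tool(
  targets=[
    [0, 0, -30, 0, 0, 0],
    [0, 0, -80, 0, 0, 0],
    [0, 0, -140, 0, 0, 0],
    [0, 0, -170, 0, 0, 0],
    [-150, -80, -170, 0, 0, 0],
    [-150, -80, -170, 0, 0, 0],
    [-150, -80, -170, 0, 0, 0],
  ],
)

```text
t: 31.82
tcp_pos: [0.4359, -0.1542, 0.1801]
tool_rot: [0.723, -0.691, 0.001, 0.0]
force: [0.9, 0.1, -2.3]
finger_gap: 0.274
```

Run:
```python
from h import *
print(sense()["tcp_pos"],sense()["finger_gap"])
go(440,150,180,-4.2)
```

```text
[ 0.43593173 -0.15415985  0.1800599 ] 0.2741950085826402
shift [-3.037e+02 -1.800e+01 -3.000e-01] turn [  0.   -0.1 -83.2] yaw now -87.4 q [-0.58  0.39  1.89 -0.    0.86  0.94]
```

Call:
servo_tool(
  targets=[
    [-304, -18, 0, 0, 0, -83.2],
    [-304, -18, 0, 0, 0, -83.2],
    [-304, -18, 0, 0, 0, -83.2],
    [-304, -18, 0, 0, 0, -83.2],
    [-304, -18, 0, 0, 0, -83.2],
    [-304, -18, 0, 0, 0, -83.2],
    [-304, -18, 0, 0, 0, -83.2],
    [-304, -18, 0, 0, 0, -83.2],
    [-304, -18, 0, 0, 0, -83.2],
    [-304, -18, 0, 0, 0, -83.2],
  ],
)

```text
t: 33.08
tcp_pos: [0.4399, 0.1479, 0.1793]
tool_rot: [0.999, -0.038, 0.0, 0.001]
force: [0.9, 0.2, -2.1]
finger_gap: 0.271
```

Run:
```python
from h import *
print(sense()["tcp_pos"],sense()["finger_gap"])
go(*deck(0,-45),58,-4.2)
```

```text
[0.43993105 0.14791293 0.17934037] 0.27052420823281303
shift [161.8 -14.2 121.5] turn [ 0.1 -0.1 -0.1] yaw now -4.3 q [ 0.08  0.4   1.88 -0.    0.86  0.16]
```

Call:
servo_tool(
  targets=[
    [162, -14, 0, 0, 0, 0],
    [162, -14, 0, 0, 0, 0],
    [162, -14, 0, 0, 0, 0],
    [162, -14, 30, 0, 0, 0],
    [162, -14, 70, 0, 0, 0],
    [162, -14, 100, 0, 0, 0],
    [162, -14, 116, 0, 0, 0],
    [162, -14, 122, 0, 0, 0],
    [162, -14, 122, 0, 0, 0],
    [162, -14, 122, 0, 0, 0],
  ],
)

```text
t: 34.33
tcp_pos: [0.6039, 0.1501, 0.0588]
tool_rot: [0.999, -0.037, 0.002, 0.001]
force: [0.3, 0.0, -2.1]
finger_gap: 0.275
```

Run:
```python
from h import *
print(sense()["tcp_pos"],sense()["finger_gap"],sense()["force"],todeck(sense()["tcp_pos"]*1000))
go(*deck(0.5,28),53,-4.2)
```

```text
[0.60389421 0.15009682 0.05876176] 0.2750085080988353 [ 0.27735798  0.04689886 -2.14099206] [  1.4583908  -44.51592347]
shift [ -1.  -72.5   5.7] turn [ 0.1 -0.2  0. ] yaw now -4.2 q [ 0.07  0.75  1.57 -0.    0.82  0.14]
```

Call:
servo_tool(
  targets=[
    [-1, 0, 6, 0, 0, 0],
    [-1, -15, 6, 0, 0, 0],
    [-1, -30, 6, 0, 0, 0],
    [-1, -45, 6, 0, 0, 0],
    [-1, -57, 6, 0, 0, 0],
    [-1, -65, 6, 0, 0, 0],
    [-1, -70, 6, 0, 0, 0],
    [-1, -72, 6, 0, 0, 0],
    [-1, -72, 6, 0, 0, 0],
    [-1, -72, 6, 0, 0, 0],
  ],
)

```text
t: 35.58
tcp_pos: [0.6072, 0.2215, 0.0513]
tool_rot: [0.999, -0.037, 0.0, 0.001]
force: [-0.8, 0.1, -3.4]
finger_gap: 0.273
```

Run:
```python
from h import *
s=sense();print(s["tcp_pos"],s["finger_gap"],s["force"],todeck(s["tcp_pos"]*1000))
go(*deck(0.5,27.5),45,-4.2)
a=snapshot("top"); save(a,"t10",(135,95,265,225),4.5)
```

```text
[0.60715219 0.2214542  0.05134248] 0.27282511925792763 [-0.75492285  0.06338676 -3.389822  ] [-0.51846466 26.88843742]
shift [ 1.  -0.6  6.3] turn [ 0.1 -0.1 -0. ] yaw now -4.2 q [ 0.18  0.78  1.5  -0.    0.86  0.25]
```

View pics/t10.png

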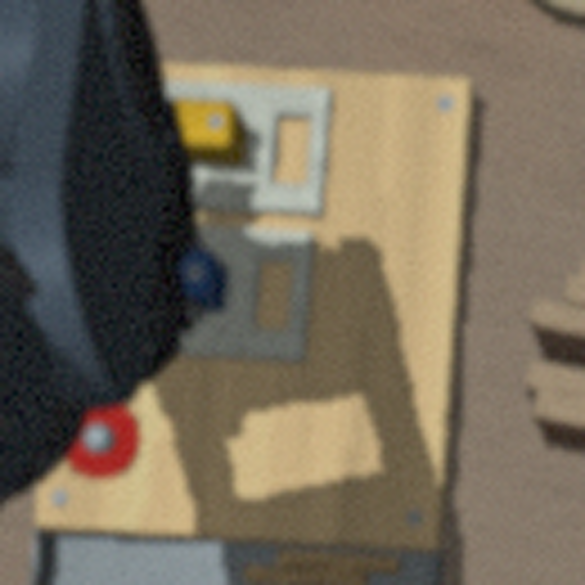

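The blue plate is square beside the yellow one and its end lines up with the yellow plate's end (309 against 313, the rest being parallax). Lowering.

Call:
servo_tool(
  targets=[
    [1, -0.3, 0, 0, 0, 0],
    [1, -0.3, 2, 0, 0, 0],
    [1, -0.3, 4, 0, 0, 0],
    [1, -0.3, 6, 0, 0, 0],
    [1, -0.3, 7, 0, 0, 0],
    [1, -0.3, 7, 0, 0, 0],
  ],
)

```text
t: 36.38
tcp_pos: [0.6087, 0.2219, 0.0476]
tool_rot: [0.999, -0.036, 0.001, 0.001]
force: [-4.4, -4.1, 15.7]
finger_gap: 0.273
```

Call:
servo_tool(
  targets=[
    [0, 0, 1, 0, 0, 0],
    [0, 0, 2, 0, 0, 0],
    [0, 0, 3, 0, 0, 0],
    [0, 0, 3, 0, 0, 0],
    [0, 0, 3, 0, 0, 0],
  ],
)

```text
t: 37.0
tcp_pos: [0.6088, 0.2213, 0.0464]
tool_rot: [0.999, -0.036, 0.002, 0.001]
force: [-7.2, -5.2, 23.9]
finger_gap: 0.269
```

Call:
servo_tool(
  targets=[
    [-0.7, 0.5, -1, 0, 0, 0],
    [-1.5, 1, 0, 0, 0, 0],
    [-1.5, 1, 0, 0, 0, 0],
    [-1.5, 1, 0, 0, 0, 0],
  ],
)

```text
t: 37.5
tcp_pos: [0.6087, 0.2212, 0.0464]
tool_rot: [0.999, -0.036, 0.003, 0.0]
force: [-5.2, -3.2, 21.8]
finger_gap: 0.27
```

Run:
```python
from h import *
s=sense();print(s["tcp_pos"],s["finger_gap"],s["force"],s["ft_torque"],todeck(s["tcp_pos"]*1000))
```

```text
[0.60868388 0.22121485 0.04637387] 0.27043699942546634 [-5.19204259 -3.18948772 21.75744563] [0.2029946  0.7953354  0.16861379] [ 1.02664234 26.76190456]
```

Call:
servo_tool(
  targets=[
    [0, 0, -4, 0, 0, 0],
    [-0.7, 0.7, -4, 0, 0, 0],
    [-0.7, 0.7, -4, 0, 0, 0],
    [-0.7, 0.7, -2, 0, 0, 0],
    [-0.7, 0.7, 0, 0, 0, 0],
    [-0.7, 0.7, 1, 0, 0, 0],
    [-0.7, 0.7, 1, 0, 0, 0],
  ],
)

```text
t: 38.38
tcp_pos: [0.6063, 0.2201, 0.0415]
tool_rot: [0.999, -0.036, 0.001, 0.001]
force: [0.4, -3.6, 8.4]
finger_gap: 0.275
```

Run:
```python
from h import *
s=sense();print(s["tcp_pos"],s["finger_gap"],s["force"],s["ft_torque"],todeck(s["tcp_pos"]*1000))
```

```text
[0.60632841 0.22006955 0.04151315] 0.2750685216430917 [ 0.37361216 -3.6410005   8.40402627] [-1.1239575  -0.02409131 -0.2184594 ] [-1.23862389 25.44717681]
```

Seated (z 41.5 mm, as with the yellow plate). Releasing and retreating.

Call:
servo_tool(
  targets=[
    [0, 0, 0, 0, 0, 0],
    [0, 0, 0, 0, 0, 0],
    [0, 0, 0, 0, 0, 0],
    [0, 0, 0, 0, 0, 0],
    [0, 0, 0, 0, 0, 0],
    [0, 0, -30, 0, 0, 0],
    [0, 0, -80, 0, 0, 0],
    [0, 0, -140, 0, 0, 0],
    [0, 0, -140, 0, 0, 0],
  ],
  gripper=48,
)

```text
t: 39.5
tcp_pos: [0.6096, 0.2216, 0.1865]
tool_rot: [0.999, -0.036, 0.007, -0.001]
force: [-0.3, 0.1, 0.1]
finger_gap: 0.564
```

Call:
servo_tool(
  targets=[
    [-170, 250, 0, 0, 0, 0],
    [-170, 250, 0, 0, 0, 0],
    [-170, 250, 0, 0, 0, 0],
    [-170, 250, 0, 0, 0, 0],
    [-170, 250, 0, 0, 0, 0],
    [-170, 250, 0, 0, 0, 0],
    [-170, 250, 0, 0, 0, 0],
    [-170, 250, 0, 0, 0, 0],
  ],
)

```text
t: 40.5
tcp_pos: [0.4187, -0.0155, 0.1804]
tool_rot: [0.999, -0.036, 0.001, 0.001]
force: [-0.1, -0.3, 0.3]
finger_gap: 0.559
```

Run:
```python
from h import *
s=sense();print(s["t"],s["tcp_pos"],s["force"])
a=snapshot("top");b=snapshot("scene")
save(a,"t11",(135,95,355,275),3.6)
q=proj(b,[*(deck(-20,0)/1000),.03])[0].astype(int)
save(b,"s11",(q[0]-70,q[1]-50,q[0]+80,q[1]+60),5)
```

```text
40.5 [ 0.4187216  -0.01550116  0.18036056] [-0.09244925 -0.26722856  0.33607444]
```

View pics/t11.png

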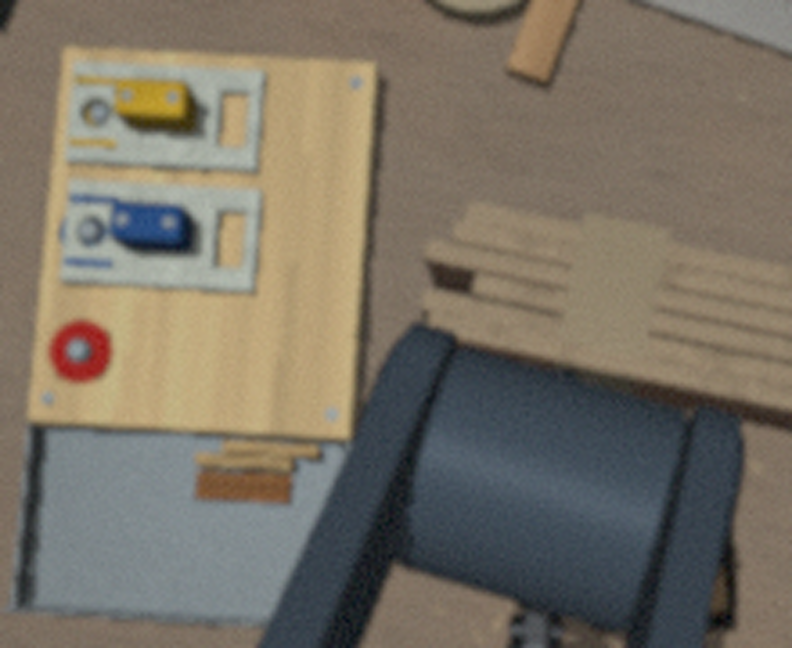

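View pics/s11.png

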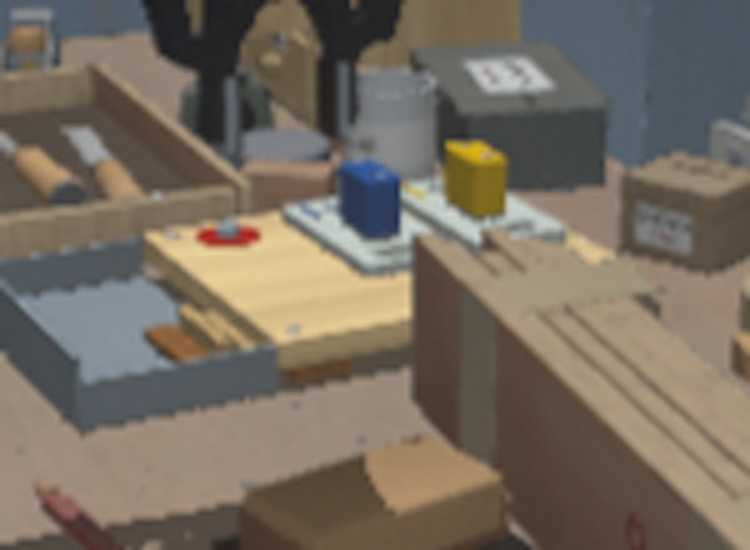

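Both plates lie flat and square with pins visible in their holes (top: yellow (95,112), blue (90,230)), and all three slivers are in the tray at (250,475). I'll back the arm away and recheck the block and plates by numbers.

Call:
servo_tool(
  targets=[
    [30, -380, -80, 0, 0, 0],
    [30, -380, -80, 0, 0, 0],
    [30, -380, -80, 0, 0, 0],
    [30, -380, -80, 0, 0, 0],
    [30, -380, -80, 0, 0, 0],
    [30, -380, -80, 0, 0, 0],
    [30, -380, -80, 0, 0, 0],
    [30, -380, -80, 0, 0, 0],
    [30, -380, -80, 0, 0, 0],
  ],
  gripper=84,
)

```text
t: 41.72
tcp_pos: [0.4746, 0.3593, 0.2592]
tool_rot: [0.999, -0.037, -0.0, 0.002]
force: [0.7, -0.8, 1.0]
finger_gap: 0.983
```

Run:
```python
from h import *
print(sense()["tcp_pos"],sense()["t"])
a=snapshot("top")
for c in blobs(mask(a,(10,60,95),(22,255,255)),300,(296,200,350,280)): print("block",rect(a,c,.037))
for c in blobs(mask(a,(0,0,0),(179,255,70)),200,(290,200,350,280)): print("mat",rect(a,c,.003))
for c in blobs(mask(a,(20,0,120),(110,60,255)),150,(148,105,215,180)):
    r=rect(a,c,.038); print("plate centre deck",todeck(r[:2]).round(1),r)
save(a,"t12",(135,95,355,275),3.6)
```

```text
[0.47464632 0.35933371 0.25916431] 41.725
block (425.1, -88.1, 109.1, 60.7, 5.6)
block (375.8, -93.8, 114.7, 68.2, 89.4)
mat (439.7, -92.0, 155.0, 133.1, -0.7)
plate centre deck [-0.6 25.6] (607.0, 220.2, 125.3, 66.8, 85.7)
plate centre deck [75.3 28.7] (682.9, 217.7, 122.5, 66.7, 86.0)
```

View pics/t12.png

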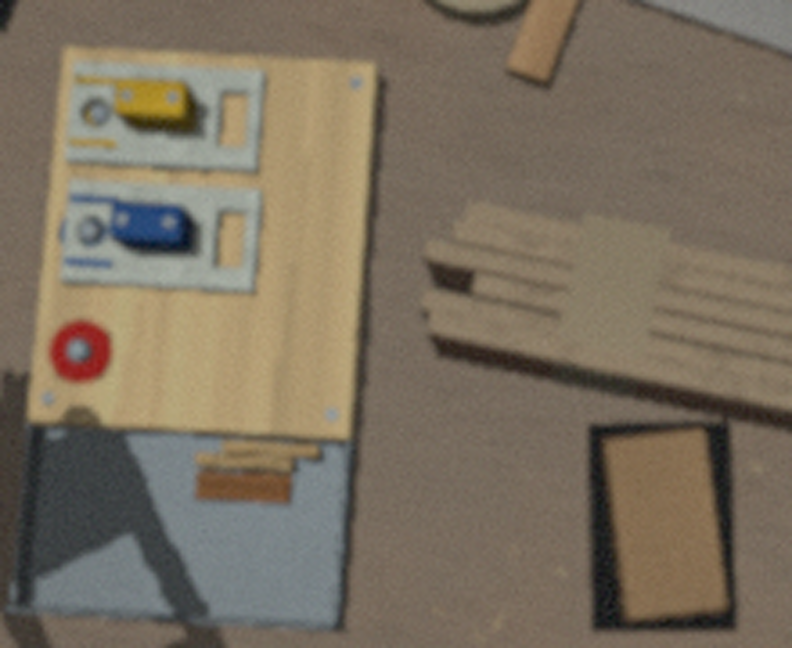

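```bash
python3 -c "
from station import *
print(sign_off())"
```

```text
the job is handed in; nothing more can be done
None
```

The job is done and handed in at about 42 s of robot time.

- **Slivers:** I wiped the three slivers that were there (the fourth was absent) into the tray in one low stroke. The last picture shows all three in the tray: the dark one flat, the two light ones close against the deck end, at least one apparently leaning. I judged their heights by eye from the pictures and did not measure them. They look below deck level.
- **Sanding block:** It is back flat on its mat, released, with its centre measured at (425, -88) mm. That is within a few millimetres of the mat centre from the one clear view of the empty mat, (425, -88). A later mat mask also took in the surroundings, so I did not use it.
- **Yellow plate:** It slid in low and seated with the tool at the expected height. Its centre reads (75.3, 28.7) mm in deck axes, and it is square to within about 1°.
- **Blue plate:** It first caught on the pin's taper with about 24 N of upward force. I lifted it slightly, shifted it about 1 mm and lowered it again, and it then seated at the same height. Its centre reads (-0.6, 25.6) mm against the nominal (0, 27), which is within the play and the camera error.
- **Red plate:** It was absent, so its pin stays bare.

The last picture shows both pins inside their holes and the arm clear of everything. The orange look-alike was not touched.

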